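# Cock the spring striker and trip it to drive a pin home

## Task

Drive the shouldered pin fully home in its block with the bench spring striker: swing the sprung arm back by its upright handle until its sear catches and the arm stays back on its own, without leaning hard on the rubber-nosed buffer just behind the catch, then let go and press the trigger button gently so that the arm flies back and strikes the pin. Do not push the pin by hand, and leave the ratchet, the tape roll and the screwdriver where they are.

Things in the scene. Friction and masses are not known exactly. Their poses are not given: they have to be found in the camera images.
- striker_base: Bench spring striker: grey cast housing 230 x 270 x 30 mm, fixed to the bench. Origin: centre of its underside; x runs away from the operator, y to his left, z up. On its front left top sits the sear block: a steel plate that can be set along an arc round the pivot, with a bevelled catch bolt and, beyond it, the buffer in a holder 62 mm high. Its setting differs each time and is not measured.
- pivot_axis (a point): Point on the upright axis about which the arm turns level, at (60, -10) mm in the base's frame, 85 mm over the bench, in the hub (84 mm high). The spring on it pulls the arm back to the right: about 7 to 8 N at the handle at an arm angle of 0.1 rad, rising evenly to 10 to 12 N at 1.0 rad.
- striker_arm: Flat steel bar 125 x 18 x 12 mm, top 60 mm over the bench, turning about the pivot. Origin: on the pivot axis at bench level; x runs out along the bar. Under it a tooth is caught by the sear bolt. When eased back a caught arm stops after at most 6 mm of handle travel; one not caught follows all the way.
- handle_mid (a point): Point on the handle's axis, 85 mm over the bench: an upright plain steel post, 14 mm diameter, on the bar 113 mm from the pivot axis, reaching from 60 to 108 mm over the bench. It may be pushed on its side or gripped from above.
- striker_pivot (a joint): Angle a of the arm, rad: near 0.1 resting on the undriven pin, near 0 on the driven pin. It grows as the arm is cocked (handle to the left, clockwise from above); the bar points along (-cos(a-0.5), sin(a-0.5)) in the base's frame. Caught, the arm stays somewhere between 0.66 and 1.24. Before it the tooth rides up the bolt's bevel (0.15 rad, 1 to 3 N more), then force dips as the bolt jumps up.
- buffer (a joint): Travel (m) of the rubber-nosed buffer, 14 mm diameter, on the sear block: 0 free, spring 4 N per mm. The bar meets it about 2 mm of handle travel after the bolt has jumped up behind the tooth; from there the force at the handle climbs by about 3 N per mm. Squeezed by more than 4 mm it is damaged.
- trigger: Trigger button: round black cap, 26 mm diameter, in the back left part of the housing. Origin: middle of the cap's top, 56 mm over the bench when free; z up. It travels 10 mm straight down; with the arm cocked it lets go after about 4 to 9 mm at about 3 to 8 N, and springs back up when released. At the bottom it is solid.
- pin_slide (a joint): How far the pin has been driven, m: 0 to 0.003 at the start, 0.012 fully home (its shoulder on the face of its block). Tight: about 26 N to move, so it takes the arm's blow.
- pin_head: Head of the pin: steel disc 18 mm diameter, 5 mm thick, level axis 54 mm over the bench, between the arm's bar at rest and the steel pin block. Origin: on the pivot axis (not at the head).
- pin_face (a point): Middle of the face of the pin's head that the arm strikes.
- pin_block (a point): Middle of the top of the steel pin block, 40 x 36 mm, 70 mm high over the bench, in the right part of the housing; the pin enters its face that looks at the arm.
- ratchet: Bystander: ratchet handle, 35 x 194 x 28 mm, loose on the bench to the right. Origin: centre of its underside.
- tape_roll: Bystander: black tape roll, 70 mm diameter, 19 mm high, loose on the bench at the back left. Origin: centre of its underside.
- screwdriver: Bystander: screwdriver, 132 x 22 x 25 mm, loose on the bench at the front left. Origin: centre of its underside.

How it is judged:
By the outcome, as a careful person would: the job done as asked, in the order asked, and still so for the second after the job is handed in, with the robot touching nothing.
It also fails if it takes over 67 s, if anything falls off the work surface, if the arm or the gripper's body presses on something with over 40 N, if the wrist force passes 120 N, or if a joint passes its speed limit or range.

## Robot

A 6-joint arm with a two-finger parallel gripper is mounted at the origin on a cart in front of the work surface, level with it; the furniture and walls round the work are solid. World frame = base frame: x ahead of the robot, y to its left, z up, the work surface at z = 0. Lengths are in m, angles in rad, forces in N, time in s.
With the tool pointing down it reaches from about 0.425 to 0.95 m from the base axis. Payload 3.5 kg.
Tool frame: the origin (TCP) lies at the very end of the fingers, on their centre line; the grasp point (between the pads) lies 19 mm behind it; x points along the fingers, z is the direction in which the jaws open and shut, and the axes are right-handed (so a half turn about x gives the same grasp; the last joint's range is limited). The gripper opens to 85 mm and grips with 20 to 120 N. Pads are 22 mm wide; open, the fingers measure 114 mm over their backs; the gripper's body (76 mm by 85 mm) begins 54 mm behind the grasp point. The pads swing forward as they close: fully open they stand 13 mm farther back than shut.
Start: joints at [-1.262, 0.286, 1.577, -0, 1.279, -0.15], TCP at [0.299, -0.605, 0.231] pointing down, gripper open.
Joint ranges: [-2.77, 2.77], [-0.9, 2.22], [0.21, 2.48], [-1.53, 4.67], [0.24, 2.81], [-2.84, 2.84]. Speed limits (rad/s): [2.79, 2.79, 3.14, 3.14, 3.14, 3.14].

## Interface

Orientations are given as a unit quaternion [x, y, z, w].
In Python, from plant import ctrl, cams gives the robot as it stands.
- The arm moves only by the tool play_rows, never from a script. Its argument "rows" is a list of rows, each a list of 3 entries, a list of its own where there are three numbers: the opening in per cent of the stroke, from 0 (shut) to 100 (fully open), then the shift along the tool's x, y, z in units of 0.3 m (1.0 is 0.3 m), then the turn, a rotation vector about the tool's x, y, z in units of pi/2 rad (1.0 is pi/2 rad). A call has 1 to 10 rows; each row is the pose to reach, as a shift and turn from the pose commanded when the call began, along the tool's axes at that moment; what a row does not reach only later rows make up. A row lasts 1/12 s, in which the tool goes at most 41.7 mm and 7.16 degrees, less where a joint would pass 70% of its speed; a pose out of reach is approached as far as the arm can. A call with a number of a shift or a turn outside -1 to 1 is refused whole. A call with a gripper value outside its range is refused whole. The fingers move at their own pace and stop on an object; "force" is the grip in N (left out, the last holds). Time passes only in rows, so rows that repeat a pose let the fingers close. It gives the time, the measured TCP pose, the force and the opening at its end, in the units of the state.
- ctrl.get_state(): the state, without advancing time (a new reading comes with each control period).
- cams.read_camera(name): name is "side" or "top" or "wrist"; returns a dict with "color" (480x640x3 uint8, red, green, blue), "fx", "fy", "cx", "cy" (pixels), "view" (4x4, takes a point from world to camera coordinates). Camera axes: x right, y down, z forward; pixel columns grow to the right and rows downward; lengths in m; the calibration is good to about 2 mm. A picture is of the moment at which its call begins. There is no depth.
- ctrl.sign_off(): hands the job in, once; it reports no verdict.
The state is a dict: "time": time; "qpos": joint angles; "dq": joint speeds; "joint_efforts": joint torques, N m; "eef_pos": TCP position; "tcp_rot": TCP orientation; "contact_force": force on the tool from outside, world axes, zero at the start; "wrist_torque": the same for the moment, N m; "opening": opening from 0.0 (shut) to 1.0 (fully open).
Only numpy, scipy, OpenCV 4.12 (cv2) and the standard library are available. Lean on these libraries where they do the work, as an engineer would, in place of code of your own. Each camera call takes 0.05 s, during which the arm holds its last target. There are 200 camera calls.

## Working session

There is one attempt and no reset: what is moved stays moved. The work goes in short steps, Python scripts to look and compute and a tool call to move; the robot and the scene stay as the last step left them, time stands still between calls to the robot, and variables do not carry over. Pictures are saved under pics/ and viewed, about 8 in all and at most 12, crops included, and the job is handed in when it is done.

Besides the shell and the picture viewer there is one more tool, called in YAML: its name, and indented under it one key for each argument. play_rows: Moves the arm, as the interface text tells. Shifts and turns lie within -1 to 1; 1 stands for 0.3 m of shift or pi/2 rad of turn. Its arguments: {"type":"object","properties":{"rows":{"type":"array"},"force":{"type":"number"}},"required":["rows"]}

```bash
mkdir -p pics; ls; python3 - <<'E'
from plant import ctrl,cams
import cv2,numpy as np
s=ctrl.get_state(); print({k:np.round(v,3).tolist() for k,v in s.items()})
for n in("top","side"):
    c=cams.read_camera(n); cv2.imwrite(f"pics/{n}0.png",c["color"][:,:,::-1]); print(n,c["fx"],c["cx"],c["cy"],np.round(c["view"],3).tolist())
E
```

```text
pics
{'time': 0.0, 'qpos': [-1.262, 0.287, 1.578, 0.0, 1.279, -0.15], 'dq': [-0.0, -0.001, 0.0, -0.001, -0.0, 0.001], 'joint_efforts': [-0.001, -40.599, -29.263, -0.0, 0.006, 0.0], 'eef_pos': [0.299, -0.605, 0.23], 'tcp_rot': [0.374, 0.601, -0.373, 0.6], 'contact_force': [1.063, 0.641, -0.045], 'wrist_torque': [0.012, -0.0, 0.008], 'opening': 1.002}
top 482.8847153693214 323.0910236948122 240.33664840901315 [[0.023, -1.0, 0.017, -0.025], [-0.995, -0.024, -0.101, 0.531], [0.102, -0.015, -0.995, 1.364], [0.0, 0.0, 0.0, 1.0]]
side 447.27684115269113 322.8618941559799 245.93732201735503 [[-1.0, 0.016, 0.014, 0.533], [-0.005, 0.479, -0.878, 0.077], [-0.021, -0.878, -0.479, 1.047], [0.0, 0.0, 0.0, 1.0]]
```

View pics/top0.png

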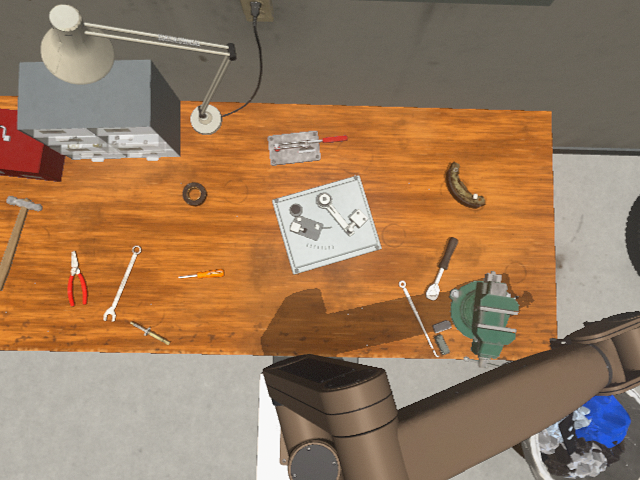

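View pics/side0.png

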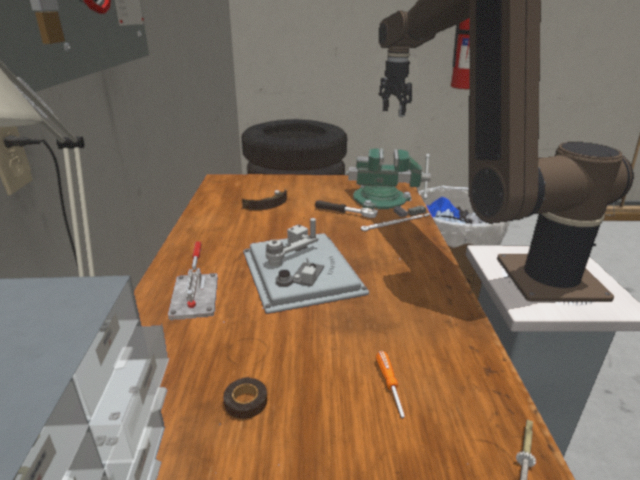

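The top view shows the housing at about (275–380, 178–273), with the hub at (324,199), the trigger cap at (296,209), the pin block at about (357,217) and the sear block at about (306,228). I'll enlarge this area and mark the key points.

```bash
cat > h.py <<'E'
import numpy as np,cv2
from plant import ctrl,cams
def ray(c,u,v,z):
    V=np.array(c["view"]);R=V[:3,:3];o=-R.T@V[:3,3]
    d=R.T@np.array([(u-c["cx"])/c["fx"],(v-c["cy"])/c["fy"],1])
    return o+d*(z-o[2])/d[2]
def proj(c,p):
    V=np.array(c["view"]);q=V[:3,:3]@np.asarray(p)+V[:3,3]
    return np.array([c["fx"]*q[0]/q[2]+c["cx"],c["fy"]*q[1]/q[2]+c["cy"]])
E
python3 - <<'E'
from h import *
c=cams.read_camera("top"); im=c["color"][:,:,::-1].copy()
hsv=cv2.cvtColor(im,cv2.COLOR_BGR2HSV)
m=((hsv[:,:,1]<70)&(hsv[:,:,2]>90)).astype(np.uint8)*255
m[:,:255]=0;m[:,400:]=0;m[:170]=0;m[285:]=0
m=cv2.morphologyEx(m,cv2.MORPH_CLOSE,np.ones((5,5)))
k=max(cv2.findContours(m,0,2)[0],key=cv2.contourArea)
r=cv2.minAreaRect(k);b=cv2.boxPoints(r);print(r,b.tolist())
for z in(0,.03):
    P=np.array([ray(c,*p,z) for p in b]);print(z,P.round(4).tolist(),[np.linalg.norm(P[i]-P[i-1]).round(4) for i in range(4)],P.mean(0).round(4))
cv2.imwrite("pics/top1.png",cv2.resize(im[170:280,265:390],None,fx=5,fy=5,interpolation=cv2.INTER_CUBIC))
E
```

```text
((326.143310546875, 223.98724365234375), (78.04721069335938, 92.26838684082031), 73.61045837402344) [[270.87261962890625, 199.56686401367188], [359.3917236328125, 173.53182983398438], [381.41400146484375, 248.40762329101562], [292.8948974609375, 274.4426574707031]]
0 [[0.6513, 0.1439, 0.0], [0.7369, -0.117, 0.0], [0.5143, -0.1852, 0.0], [0.4319, 0.0725, 0.0]] [np.float64(0.2307), np.float64(0.2746), np.float64(0.2328), np.float64(0.2705)] [ 0.5836 -0.0214  0.    ]
0.03 [[0.6458, 0.141, 0.03], [0.7295, -0.1143, 0.03], [0.5117, -0.1811, 0.03], [0.4311, 0.0711, 0.03]] [np.float64(0.2258), np.float64(0.2687), np.float64(0.2278), np.float64(0.2647)] [ 0.5795 -0.0208  0.03  ]
```

View pics/top1.png

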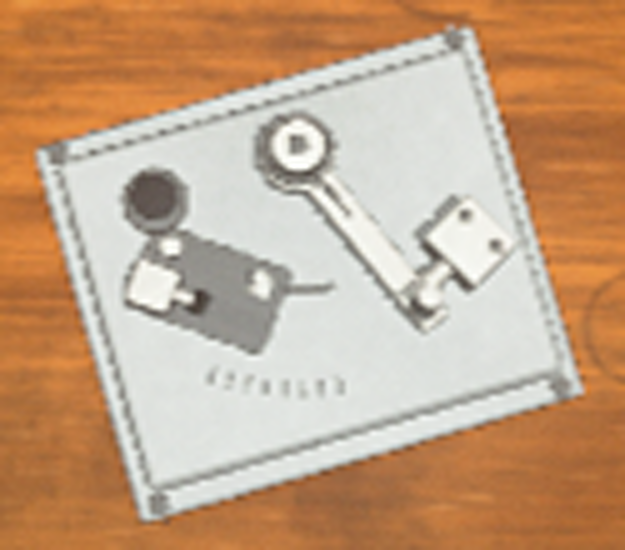

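```bash
python3 - <<'E'
from h import *
c=cams.read_camera("top")
g=lambda x,y,z: ray(c,265+(x+.5)/5-.5,170+(y+.5)/5-.5,z)
C=np.array([.581,-.021]);yaw=.316
R=np.array([[np.cos(yaw),-np.sin(yaw)],[np.sin(yaw),np.cos(yaw)]])
hub=g(298,145,.084);print("pred pivot",C+R@[.06,-.01],"hub",hub)
for n,x,y,z in(("trig",155,195,.056),("handle",432,283,.108),("buf",208,302,.054),("bolt",262,284,.05),("block",465,238,.07)):
    p=g(x,y,z);b=R.T@(p[:2]-hub[:2]);a=np.arctan2(b[1],-b[0])+.5
    print(n,p.round(4),"base rel pivot",b.round(4),"r",np.hypot(*b).round(4),"a",a.round(3))
# row maths: tool axes now
from scipy.spatial.transform import Rotation as Ro
s=ctrl.get_state();T=Ro.from_quat(s["tcp_rot"]).as_matrix();print(T.round(3))
E
```

```text
pred pivot [ 0.64113684 -0.01185883] hub [ 0.64236161 -0.01242544  0.084     ]
trig [0.6168 0.0676 0.056 ] base rel pivot [0.0006 0.084 ] r 0.084 a 2.078
handle [ 0.5635 -0.0868  0.108 ] base rel pivot [-0.0981 -0.0461] r 0.1084 a 0.06
buf [0.5567 0.036  0.054 ] base rel pivot [-0.0664  0.0727] r 0.0984 a 1.331
bolt [0.5682 0.0057 0.05  ] base rel pivot [-0.0648  0.0403] r 0.0763 a 1.056
block [ 0.5945 -0.1076  0.07  ] base rel pivot [-0.0751 -0.0756] r 0.1066 a -0.289
[[-0.     0.897  0.443]
 [ 0.001  0.443 -0.897]
 [-1.     0.    -0.001]]
```

The base, hub and handle agree with the given sizes: pivot at about (0.642, −0.012), and the handle radius comes out at 108 mm against 113 mm. The buffer suggests a catch near 1.2 rad. I'm moving over the striker now.

play_rows:
  rows:
    - [0,[-0.233,0.1,-0.08],[0,0,0]]
    - [0,[-0.233,0.79,-0.62],[-0.5,0,0]]
    - [0,[-0.233,0.79,-0.62],[-0.5,0,0]]
    - [0,[-0.233,0.79,-0.62],[-0.5,0,0]]
    - [0,[-0.233,0.79,-0.62],[-0.5,0,0]]
    - [0,[-0.233,0.79,-0.62],[-0.5,0,0]]
    - [0,[-0.233,0.79,-0.62],[-0.5,0,0]]
    - [0,[-0.233,0.79,-0.62],[-0.5,0,0]]
    - [0,[-0.233,0.79,-0.62],[-0.5,0,0]]
    - [0,[-0.233,0.79,-0.62],[-0.5,0,0]]

```text
time: 1.03
eef_pos: [0.4298, -0.3321, 0.3017]
tcp_rot: [0.114, 0.698, -0.114, 0.698]
contact_force: [0.2, -0.5, 0.2]
opening: -0.004
```

play_rows:
  rows:
    - [0,[0,0.966,0.131],[-0.65,0,0]]
    - [0,[0,0.966,0.131],[-0.65,0,0]]
    - [0,[0,0.966,0.131],[-0.65,0,0]]
    - [0,[0,0.966,0.131],[-0.65,0,0]]
    - [0,[0,0.966,0.131],[-0.65,0,0]]
    - [0,[0,0.966,0.131],[-0.65,0,0]]
    - [0,[0,0.966,0.131],[-0.65,0,0]]
    - [0,[0,0.966,0.131],[-0.65,0,0]]
    - [0,[0,0.966,0.131],[-0.65,0,0]]
    - [0,[0,0.966,0.131],[-0.65,0,0]]

```text
time: 1.87
eef_pos: [0.5592, -0.0726, 0.3005]
tcp_rot: [-0.24, 0.666, 0.24, 0.665]
contact_force: [-0.1, -0.2, -0.0]
opening: -0.001
```

```bash
python3 - <<'E'
from h import *
c=cams.read_camera("wrist"); cv2.imwrite("pics/w0.png",c["color"][:,:,::-1])
piv=[.642,-.0125]
for p in ([*piv,.084],[.617,.068,.056],[.5635,-.0868,.108]): print(proj(c,p).round(1))
print(c["fx"],np.array(c["view"]).round(3).tolist())
E
```

```text
[424.3 214.3]
[456.  130.1]
[312.7 227.9]
379.8230393727525 [[0.77, 0.638, -0.001, -0.385], [0.609, -0.735, 0.298, -0.453], [0.19, -0.23, -0.955, 0.324], [0.0, 0.0, 0.0, 1.0]]
```

View pics/w0.png

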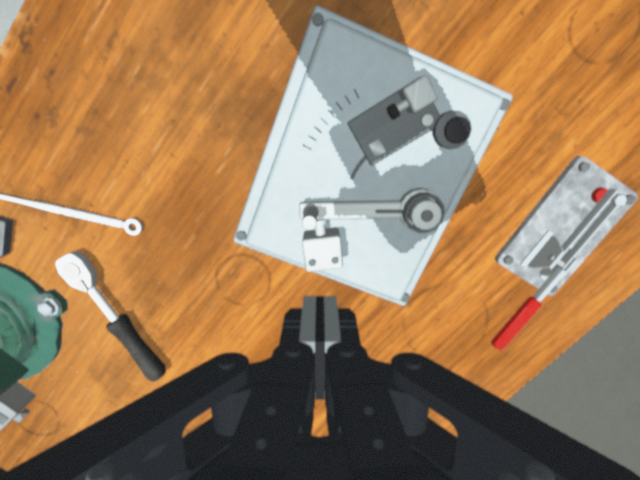

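```bash
python3 - <<'E'
import cv2
im=cv2.imread("pics/w0.png")[60:280,290:480]
cv2.imwrite("pics/w0c.png",cv2.resize(im,None,fx=2.7,fy=2.7,interpolation=cv2.INTER_CUBIC))
E
```

```text
(no output)
```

View pics/w0c.png

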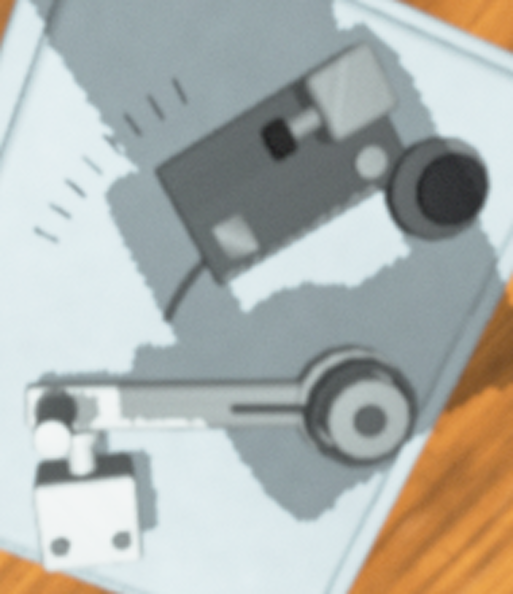

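```bash
python3 - <<'E'
from h import *
c=cams.read_camera("wrist")
yaw=.316;R=np.array([[np.cos(yaw),-np.sin(yaw)],[np.sin(yaw),np.cos(yaw)]])
g=lambda x,y,z: ray(c,290+(x+.5)/2.7-.5,60+(y+.5)/2.7-.5,z)
hub=g(370,420,.084)
for n,x,y,z in(("hub",370,420,.084),("trig",453,188,.056),("handle",52,440,.108),("hbase",57,408,.062),("bufmid",278,140,.054),("buftip",264,146,.054),("bolt",236,236,.048),("block",88,512,.07)):
    p=g(x,y,z);b=R.T@(p[:2]-hub[:2]);a=np.arctan2(b[1],-b[0])+.5
    print(n,p.round(4),b.round(4),"r",np.hypot(*b).round(4),"a",a.round(3))
s=ctrl.get_state();print(s["eef_pos"])
from scipy.spatial.transform import Rotation as Ro
T=Ro.from_quat(s["tcp_rot"]).as_matrix();print(T.round(3))
piv=hub[:2]
for a in(.1,.5,.9,1.1,1.2):
    d=R@[-np.cos(a-.5),np.sin(a-.5)];t=R@[np.sin(a-.5),np.cos(a-.5)]
    print(a,"handle",(piv+.113*d).round(4),"tcp18",(piv+.113*d-.018*t).round(4),"t heading",np.degrees(np.arctan2(t[1],t[0])).round(1))
E
```

```text
hub [ 0.6445 -0.0123  0.084 ] [0. 0.] r 0.0 a 3.642
trig [0.6177 0.0688 0.056 ] [-0.0003  0.0854] r 0.0854 a 2.068
handle [ 0.5576 -0.0857  0.108 ] [-0.1055 -0.0428] r 0.1138 a 0.115
hbase [ 0.5576 -0.0846  0.062 ] [-0.1051 -0.0417] r 0.1131 a 0.122
bufmid [0.5578 0.0408 0.054 ] [-0.0659  0.0774] r 0.1017 a 1.365
buftip [0.5553 0.0361 0.054 ] [-0.0698  0.0737] r 0.1015 a 1.313
bolt [0.5695 0.0066 0.048 ] [-0.0654  0.0413] r 0.0773 a 1.063
block [ 0.5915 -0.1072  0.07  ] [-0.0799 -0.0738] r 0.1087 a -0.246
[ 0.55895726 -0.07332924  0.30083544]
[[-0.001 -0.636  0.772]
 [-0.     0.772  0.636]
 [-1.     0.    -0.001]]
0.1 handle [ 0.5593 -0.0864] tcp18 [ 0.5711 -0.1   ] t heading 131.0
0.5 handle [ 0.5371 -0.0474] tcp18 [ 0.5427 -0.0645] t heading 108.1
0.9 handle [ 0.5319 -0.0028] tcp18 [ 0.5304 -0.0207] t heading 85.2
1.1 handle [0.5361 0.0194] tcp18 [0.531  0.0021] t heading 73.7
1.2 handle [0.5398 0.0301] tcp18 [0.533  0.0134] t heading 68.0
```

The hub, handle (r = 114 mm) and trigger all fit the given sizes. The arm is at a ≈ 0.118, and the buffer contact should be near a ≈ 1.22. I'm going down beside the handle with the fingers shut.

play_rows:
  rows:
    - [0,[0.1,-0.128,-0.026],[0,0,0]]
    - [0,[0.2,-0.128,-0.026],[0,0,0]]
    - [0,[0.32,-0.128,-0.026],[0,0,0]]
    - [0,[0.44,-0.128,-0.026],[0,0,0]]
    - [0,[0.55,-0.128,-0.026],[0,0,0]]
    - [0,[0.65,-0.128,-0.026],[0,0,0]]
    - [0,[0.7,-0.128,-0.026],[0,0,0]]
    - [0,[0.729,-0.128,-0.026],[0,0,0]]
    - [0,[0.729,-0.128,-0.026],[0,0,0]]

```text
time: 2.72
eef_pos: [0.576, -0.1071, 0.0801]
tcp_rot: [-0.238, 0.667, 0.24, 0.664]
contact_force: [0.2, -0.8, 0.0]
opening: -0.003
```

```bash
cat >> h.py <<'E'
from scipy.spatial.transform import Rotation as Ro
YAW=.316;RB=np.array([[np.cos(YAW),-np.sin(YAW)],[np.sin(YAW),np.cos(YAW)]]);PIV=np.array([.6445,-.0123])
def tang(a): return RB@[np.sin(a-.5),np.cos(a-.5)]
def radial(a): return RB@[-np.cos(a-.5),np.sin(a-.5)]
def plan(As,off,z=.081):
    s=ctrl.get_state();p0=np.array(s["eef_pos"]);T=Ro.from_quat(s["tcp_rot"]).as_matrix()
    f=np.array(s["contact_force"]);y=T[:,1];h0=np.arctan2(y[1],y[0])
    rel=p0[:2]-PIV
    for a in As:
        q=np.r_[PIV+.113*radial(a)-off*tang(a),z];t=tang(a)
        d=T.T@(q-p0)/.3;r=-(np.arctan2(t[1],t[0])-h0)/(np.pi/2)
        print([0,d.round(3).tolist(),[round(r,3),0,0]],"a",round(a,3))
E
python3 -c "
from h import *
plan(np.r_[.08,.12,.16,.2:.5:7j],.018)"
```

```text
[0, [-0.003, 0.021, 0.004], [np.float64(-0.029), 0, 0]] a 0.08
[0, [-0.003, 0.036, 0.001], [np.float64(-0.003), 0, 0]] a 0.12
[0, [-0.003, 0.051, -0.001], [np.float64(0.022), 0, 0]] a 0.16
[0, [-0.003, 0.066, -0.003], [np.float64(0.048), 0, 0]] a 0.2
[0, [-0.003, 0.085, -0.004], [np.float64(0.079), 0, 0]] a 0.25
[0, [-0.002, 0.104, -0.004], [np.float64(0.111), 0, 0]] a 0.3
[0, [-0.002, 0.124, -0.003], [np.float64(0.143), 0, 0]] a 0.35
[0, [-0.002, 0.143, -0.002], [np.float64(0.175), 0, 0]] a 0.4
[0, [-0.002, 0.161, 0.001], [np.float64(0.207), 0, 0]] a 0.45
[0, [-0.002, 0.18, 0.005], [np.float64(0.239), 0, 0]] a 0.5
```

play_rows:
  rows:
    - [0,[0,0.021,0.004],[-0.02,0,0]]
    - [0,[0,0.036,0.001],[0,0,0]]
    - [0,[0,0.051,-0.001],[0.022,0,0]]
    - [0,[0,0.066,-0.003],[0.048,0,0]]
    - [0,[0,0.085,-0.004],[0.08,0,0]]
    - [0,[0,0.104,-0.004],[0.11,0,0]]

```text
time: 3.22
eef_pos: [0.5597, -0.0858, 0.0852]
tcp_rot: [-0.185, 0.681, 0.179, 0.686]
contact_force: [4.8, -7.4, -5.5]
opening: -0.002
```

```bash
cat >> h.py <<'E'
def stat():
    s=ctrl.get_state();T=Ro.from_quat(s["tcp_rot"]).as_matrix();p=np.array(s["eef_pos"]);f=np.array(s["contact_force"])
    b=RB.T@(p[:2]-PIV);y=T[:,1]
    # handle point = tcp + off*y in tool frame
    q=b+RB.T@(.018*y[:2]);a=np.arctan2(q[1],-q[0])+.5
    print("t",round(s["time"],2),"z",p[2].round(4),"a~",a.round(3),"r",np.hypot(*q).round(4),"Ft",(f[:2]@tang(a)).round(2),"Fr",(f[:2]@radial(a)).round(2),"Fz",f[2].round(2))
E
python3 -c "
from h import *
stat()
plan(np.r_[.35:.8:10j],.018)"
```

```text
t 3.22 z 0.0852 a~ 0.263 r 0.1102 Ft -8.86 Fr -0.22 Fz -5.51
[0, [0.014, 0.033, -0.012], [np.float64(0.035), 0, 0]] a 0.35
[0, [0.013, 0.052, -0.014], [np.float64(0.067), 0, 0]] a 0.4
[0, [0.013, 0.071, -0.014], [np.float64(0.098), 0, 0]] a 0.45
[0, [0.013, 0.09, -0.014], [np.float64(0.13), 0, 0]] a 0.5
[0, [0.013, 0.109, -0.013], [np.float64(0.162), 0, 0]] a 0.55
[0, [0.013, 0.128, -0.01], [np.float64(0.194), 0, 0]] a 0.6
[0, [0.012, 0.147, -0.007], [np.float64(0.226), 0, 0]] a 0.65
[0, [0.012, 0.165, -0.003], [np.float64(0.258), 0, 0]] a 0.7
[0, [0.012, 0.183, 0.002], [np.float64(0.289), 0, 0]] a 0.75
[0, [0.012, 0.202, 0.008], [np.float64(0.321), 0, 0]] a 0.8
```

```bash
python3 -c "
import numpy as np
for k in (np.r_[.05:.5:10j]): print(k.round(3),[0,((.113*np.sin(k)+.018*(1-np.cos(k)))/.3).round(3),((.113*(1-np.cos(k))-.018*np.sin(k))/.3).round(4)],(k/1.5708).round(3))
from h import *
s=ctrl.get_state();print(Ro.from_quat(s['tcp_rot']).as_matrix().round(3))
"
```

```text
0.05 [0, np.float64(0.019), np.float64(-0.0025)] 0.032
0.1 [0, np.float64(0.038), np.float64(-0.0041)] 0.064
0.15 [0, np.float64(0.057), np.float64(-0.0047)] 0.095
0.2 [0, np.float64(0.076), np.float64(-0.0044)] 0.127
0.25 [0, np.float64(0.095), np.float64(-0.0031)] 0.159
0.3 [0, np.float64(0.114), np.float64(-0.0009)] 0.191
0.35 [0, np.float64(0.133), np.float64(0.0023)] 0.223
0.4 [0, np.float64(0.151), np.float64(0.0064)] 0.255
0.45 [0, np.float64(0.17), np.float64(0.0114)] 0.286
0.5 [0, np.float64(0.188), np.float64(0.0173)] 0.318
[[ 0.009 -0.497  0.867]
 [-0.007  0.867  0.497]
 [-1.    -0.011  0.004]]
```

play_rows:
  rows:
    - [0,[0,0.019,-0.0025],[0.032,0,0]]
    - [0,[0,0.038,-0.004],[0.064,0,0]]
    - [0,[0,0.057,-0.005],[0.095,0,0]]
    - [0,[0,0.076,-0.004],[0.127,0,0]]
    - [0,[0,0.095,-0.003],[0.159,0,0]]
    - [0,[0,0.114,-0.001],[0.191,0,0]]

```text
time: 3.72
eef_pos: [0.5416, -0.0568, 0.0851]
tcp_rot: [-0.081, 0.701, 0.075, 0.705]
contact_force: [1.7, -10.5, -3.4]
opening: -0.001
```

```bash
python3 -c "
from h import *
stat()"
```

```text
t 3.72 z 0.0851 a~ 0.569 r 0.1103 Ft -10.59 Fr 0.92 Fz -3.38
```

play_rows:
  rows:
    - [0,[0,0.019,-0.0025],[0.032,0,0]]
    - [0,[0,0.038,-0.004],[0.064,0,0]]
    - [0,[0,0.057,-0.005],[0.095,0,0]]
    - [0,[0,0.076,-0.004],[0.127,0,0]]
    - [0,[0,0.095,-0.003],[0.159,0,0]]
    - [0,[0,0.114,-0.001],[0.191,0,0]]

```text
time: 4.22
eef_pos: [0.533, -0.0236, 0.085]
tcp_rot: [0.025, 0.705, -0.031, 0.708]
contact_force: [-1.6, -11.7, -1.2]
opening: 0.003
```

```bash
python3 -c "
from h import *
stat()"
```

```text
t 4.22 z 0.085 a~ 0.876 r 0.1103 Ft -11.77 Fr 0.89 Fz -1.25
```

play_rows:
  rows:
    - [0,[0,0.019,-0.0025],[0.032,0,0]]
    - [0,[0,0.038,-0.004],[0.064,0,0]]
    - [0,[0,0.049,-0.0045],[0.083,0,0]]
    - [0,[0,0.057,-0.005],[0.095,0,0]]
    - [0,[0,0.057,-0.005],[0.095,0,0]]

```text
time: 4.63
eef_pos: [0.5326, -0.0072, 0.085]
tcp_rot: [0.076, 0.701, -0.083, 0.704]
contact_force: [-3.2, -13.5, -1.0]
opening: 0.001
```

```bash
python3 -c "
from h import *
stat()
c=cams.read_camera('wrist'); cv2.imwrite('pics/w1.png',c['color'][:,:,::-1])"
```

```text
t 4.63 z 0.085 a~ 1.023 r 0.1103 Ft -13.84 Fr 0.32 Fz -1.0
```

View pics/w1.png

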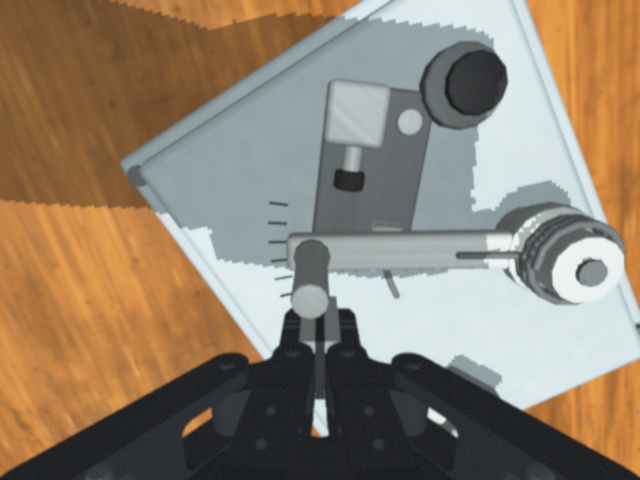

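The wrist view shows the fingers on the post at (310,300). The bar's leading edge is at row 236 and the buffer nose tip at about (348,191), so the gap can be measured.

```bash
python3 -c "
from h import *
c=cams.read_camera('wrist')
p=ray(c,348,191,.054);b=RB.T@(p[:2]-PIV);r=np.hypot(*b);an=np.arctan2(b[1],-b[0])+.5
q=ray(c,348,236,.058);b2=RB.T@(q[:2]-PIV);a2=np.arctan2(b2[1],-b2[0])+.5
print(r,an,'contact a',an-np.arcsin(.009/r),'bar edge a',a2-np.arcsin(.009/np.hypot(*b2)),np.linalg.norm(p-q))
for k in (.01,.02,.03,.04,.05,.06): print(k,((.113*np.sin(k)+.018*(1-np.cos(k)))/.3).round(4),((.113*(1-np.cos(k))-.018*np.sin(k))/.3).round(4),round(k/1.5708,4))
"
```

```text
0.10080282650817034 1.31754929887546 contact a 1.22814704055549 bar edge a 1.0209826291210373 0.02084708008400072
0.01 0.0038 -0.0006 0.0064
0.02 0.0075 -0.0011 0.0127
0.03 0.0113 -0.0016 0.0191
0.04 0.0151 -0.0021 0.0255
0.05 0.0189 -0.0025 0.0318
0.06 0.0227 -0.0029 0.0382
```

play_rows:
  rows:
    - [0,[0,0.011,-0.0016],[0.019,0,0]]
    - [0,[0,0.0227,-0.003],[0.038,0,0]]
    - [0,[0,0.034,-0.0035],[0.057,0,0]]
    - [0,[0,0.045,-0.0045],[0.076,0,0]]
    - [0,[0,0.045,-0.0045],[0.076,0,0]]

```text
time: 5.15
eef_pos: [0.5344, 0.0075, 0.0849]
tcp_rot: [0.119, 0.695, -0.124, 0.698]
contact_force: [-1.1, -7.5, -0.6]
opening: 0.003
```

```bash
python3 -c "
from h import *
stat()"
```

```text
t 5.15 z 0.0849 a~ 1.155 r 0.1103 Ft -7.43 Fr -1.41 Fz -0.59
```

play_rows:
  rows:
    - [0,[0,0.0075,-0.001],[0.0127,0,0]]
    - [0,[0,0.0113,-0.0016],[0.019,0,0]]
    - [0,[0,0.0113,-0.0016],[0.019,0,0]]

```text
time: 5.4
eef_pos: [0.5351, 0.011, 0.0849]
tcp_rot: [0.13, 0.693, -0.134, 0.696]
contact_force: [-1.6, -6.2, -0.5]
opening: -0.0
```

```bash
python3 -c "
from h import *
stat()"
```

```text
t 5.4 z 0.0849 a~ 1.188 r 0.1103 Ft -6.34 Fr -0.71 Fz -0.48
```

play_rows:
  rows:
    - [0,[0,0.0038,-0.0006],[0.0064,0,0]]
    - [0,[0,0.0038,-0.0006],[0.0064,0,0]]

```text
time: 5.57
eef_pos: [0.5356, 0.0127, 0.0849]
tcp_rot: [0.134, 0.692, -0.137, 0.696]
contact_force: [-0.7, -6.9, -2.2]
opening: 0.003
```

```bash
python3 -c "
from h import *
stat()"
```

```text
t 5.57 z 0.0849 a~ 1.204 r 0.1104 Ft -6.68 Fr -1.99 Fz -2.21
```

play_rows:
  rows:
    - [0,[0,0.0038,-0.0006],[0.0064,0,0]]
    - [0,[0,0.0038,-0.0006],[0.0064,0,0]]

```text
time: 5.73
eef_pos: [0.5356, 0.0133, 0.0849]
tcp_rot: [0.137, 0.692, -0.141, 0.695]
contact_force: [-1.7, -9.5, -1.1]
opening: 0.0
```

```bash
python3 -c "
from h import *
stat()
c=cams.read_camera('wrist'); cv2.imwrite('pics/w2.png',c['color'][:,:,::-1])"
```

```text
t 5.73 z 0.0849 a~ 1.209 r 0.1103 Ft -9.47 Fr -2.04 Fz -1.12
```

View pics/w2.png

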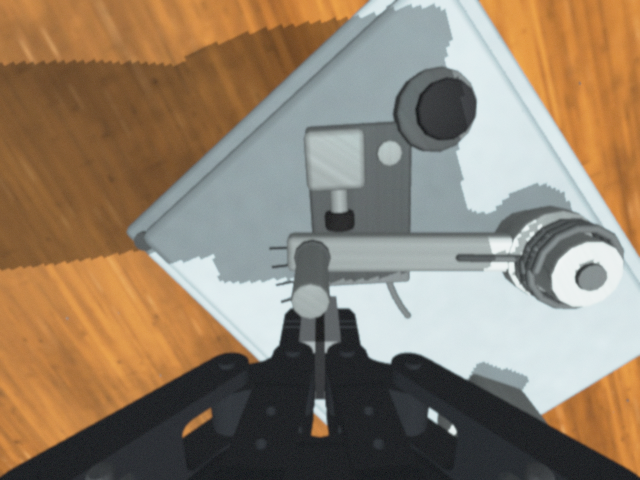

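The force dipped and then climbed at about 3 N/mm just as the nose reached the bar, so the sear should be in. I'm easing back slowly to test that the arm is held.

play_rows:
  rows:
    - [0,[0,-0.004,0],[0,0,0]]
    - [0,[0,-0.008,0],[0,0,0]]
    - [0,[0,-0.012,0],[0,0,0]]
    - [0,[0,-0.016,0],[0,0,0]]
    - [0,[0,-0.02,0],[0,0,0]]
    - [0,[0,-0.024,0],[0,0,0]]
    - [0,[0,-0.027,0],[0,0,0]]
    - [0,[0,-0.027,0],[0,0,0]]

```text
time: 6.45
eef_pos: [0.5314, 0.0088, 0.0826]
tcp_rot: [0.139, 0.693, -0.139, 0.693]
contact_force: [0.5, -0.1, 0.1]
opening: -0.002
```

```bash
python3 -c "
from h import *
stat()"
```

```text
t 6.45 z 0.0826 a~ 1.157 r 0.1126 Ft 0.06 Fr -0.55 Fz 0.15
```

The arm is caught: the force is zero after backing off. Next I back clear, lift, and go above the trigger.

play_rows:
  rows:
    - [0,[0,-0.07,0],[0,0,0]]
    - [0,[-0.1,-0.07,0],[0,0,0]]
    - [0,[-0.2,-0.07,0],[0,0,0]]
    - [0,[-0.3,-0.07,0],[0,0,0]]
    - [0,[-0.3,0.05,0.05],[0,0,0]]
    - [0,[-0.3,0.17,0.12],[0,0,0]]
    - [0,[-0.3,0.27,0.18],[0,0,0]]
    - [0,[-0.3,0.294,0.189],[0,0,0]]
    - [0,[-0.3,0.294,0.189],[0,0,0]]

```text
time: 7.2
eef_pos: [0.6189, 0.0697, 0.1721]
tcp_rot: [0.139, 0.694, -0.138, 0.693]
contact_force: [-0.3, 0.0, 0.0]
opening: 0.0
```

```bash
python3 -c "
from h import *
stat()
s=ctrl.get_state();T=Ro.from_quat(s['tcp_rot']).as_matrix();p=s['eef_pos'];print(p,T.round(3).tolist(),(T.T@(np.array([.6175,.0685,.068])-p)/.3).round(3))
c=cams.read_camera('wrist'); cv2.imwrite('pics/w3.png',c['color'][:,:,::-1]);print(proj(c,[.6175,.0685,.056]))"
```

```text
t 7.2 z 0.1721 a~ 2.2 r 0.1004 Ft -0.26 Fr 0.08 Fz 0.03
[0.61891918 0.06970847 0.17209022] [[-0.0, 0.384, 0.923], [0.0, 0.923, -0.384], [-1.0, 0.0, -0.0]] [ 0.347 -0.006 -0.003]
[318.58847519 239.78810827]
```

View pics/w3.png

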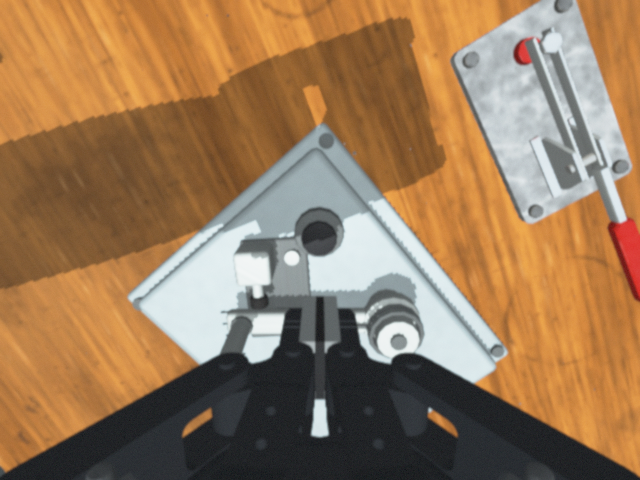

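The cap at (319,237) matches the projected target to within 3 px, and the bar is still held back next to the buffer nose. I'm going down to just above the cap.

play_rows:
  rows:
    - [0,[0.1,-0.006,-0.003],[0,0,0]]
    - [0,[0.2,-0.006,-0.003],[0,0,0]]
    - [0,[0.28,-0.006,-0.003],[0,0,0]]
    - [0,[0.33,-0.006,-0.003],[0,0,0]]
    - [0,[0.365,-0.006,-0.003],[0,0,0]]
    - [0,[0.365,-0.006,-0.003],[0,0,0]]

```text
time: 7.75
eef_pos: [0.6135, 0.0661, 0.06]
tcp_rot: [0.139, 0.695, -0.14, 0.691]
contact_force: [-0.6, 0.6, -0.6]
opening: 0.004
```

play_rows:
  rows:
    - [0,[0.01,0,0],[0,0,0]]
    - [0,[0.02,0,0],[0,0,0]]
    - [0,[0.024,0,0],[0,0,0]]
    - [0,[0.024,0,0],[0,0,0]]

```text
time: 8.08
eef_pos: [0.6169, 0.0667, 0.0567]
tcp_rot: [0.14, 0.693, -0.139, 0.694]
contact_force: [0.4, 0.3, -0.2]
opening: -0.002
```

play_rows:
  rows:
    - [0,[0.005,0,0],[0,0,0]]
    - [0,[0.01,0,0],[0,0,0]]
    - [0,[0.01,0,0],[0,0,0]]

```text
time: 8.33
eef_pos: [0.6172, 0.0668, 0.0544]
tcp_rot: [0.139, 0.693, -0.139, 0.694]
contact_force: [-1.4, -0.7, 3.8]
opening: -0.002
```

play_rows:
  rows:
    - [0,[0.005,0,0],[0,0,0]]
    - [0,[0.007,0,0],[0,0,0]]
    - [0,[0.007,0,0],[0,0,0]]

```text
time: 8.58
eef_pos: [0.6172, 0.0668, 0.0537]
tcp_rot: [0.139, 0.693, -0.139, 0.693]
contact_force: [-4.9, -0.6, 11.5]
opening: 0.0
```

```bash
python3 -c "
from h import *
c=cams.read_camera('wrist'); cv2.imwrite('pics/w4.png',c['color'][:,:,::-1])
a=cv2.imread('pics/w3.png')
"
```

play_rows:
  rows:
    - [0,[0.003,0,0],[0,0,0]]
    - [0,[0.005,0,0],[0,0,0]]
    - [0,[0.005,0,0],[0,0,0]]

```text
time: 8.88
eef_pos: [0.6173, 0.0668, 0.0524]
tcp_rot: [0.139, 0.693, -0.139, 0.694]
contact_force: [-4.3, -1.0, 10.8]
opening: 0.003
```

The force is higher than expected for so little travel, so I'm checking the scene before pressing further.

```bash
python3 -c "
from h import *
ims=[]
for n,(u,v,w,h) in dict(side=(225,190,160,130),wrist=(160,160,320,260)).items():
    im=cams.read_camera(n)['color'][:,:,::-1][v:v+h,u:u+w]
    ims.append(cv2.resize(im,(400,325),interpolation=cv2.INTER_CUBIC))
cv2.imwrite('pics/m1.png',np.hstack(ims))
stat()"
```

```text
t 8.98 z 0.0523 a~ 2.177 r 0.0978 Ft -4.04 Fr -0.31 Fz 11.81
```

View pics/m1.png

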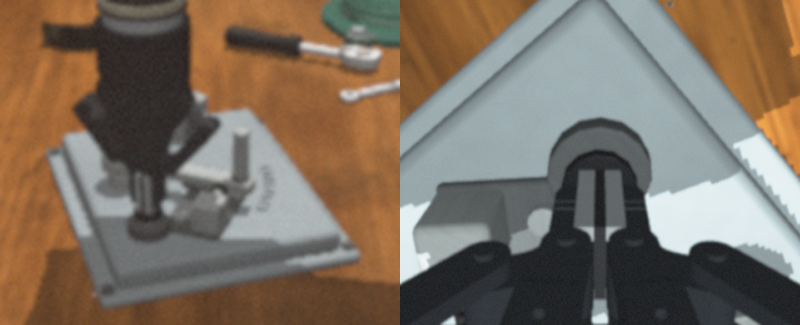

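```bash
python3 -c "
from h import *
c=cams.read_camera('wrist');s=ctrl.get_state();T=Ro.from_quat(s['tcp_rot']).as_matrix();p=np.array(s['eef_pos'])
print(p,s['contact_force'],s['wrist_torque'],T.round(3).tolist())
# collar in wrist crop: scale .8 px per crop px
k=160
g=lambda x,y,z: ray(c,160+(x-400)*.8,160+y*.8,z)
for z in(.03,.04,.046,.052):
  far=g(600,119,z);l=g(549,170,z);r=g(651,170,z);print(z,far.round(4),'dia',np.linalg.norm(l-r).round(4),'mid(tool)',(T.T@((l+r)/2-p)).round(4),'far',(T.T@(far-p)).round(4))
print('cap exp', (T.T@(np.array([.6175,.0688,.05])-p)).round(4))
for z in(.04,.05): print('screw',(T.T@(g(540,220,z)-p)).round(4))
for q in ((575,170),(625,170),(560,168),(640,168)): print('tip',(T.T@(g(*q,.0523)-p)).round(4))
"
```

```text
[0.61719714 0.06676781 0.05224445] [-4.38385136  0.23524896 11.41416468] [-0.04661372  0.83198317 -0.01567779] [[0.001, 0.386, 0.922], [-0.0, 0.922, -0.386], [-1.0, -0.0, 0.001]]
0.03 [0.6248 0.0845 0.03  ] dia 0.039 mid(tool) [ 0.0222 -0.0013  0.0001] far [0.0222 0.0193 0.0001]
0.04 [0.6261 0.0878 0.04  ] dia 0.0367 mid(tool) [0.0122 0.0034 0.0001] far [0.0122 0.0228 0.0001]
0.046 [0.6269 0.0897 0.046 ] dia 0.0353 mid(tool) [0.0062 0.0062 0.0001] far [0.0062 0.0249 0.0001]
0.052 [0.6277 0.0916 0.052 ] dia 0.0339 mid(tool) [0.0002 0.0091 0.0001] far [0.0002 0.027  0.0001]
cap exp [ 0.0022  0.002  -0.0005]
screw [ 0.0122 -0.017  -0.0222]
screw [ 0.0022 -0.011  -0.0208]
tip [-0.0001  0.0092 -0.0082]
tip [-0.      0.0092  0.0084]
tip [-0.0001  0.0099 -0.0131]
tip [-0.      0.0099  0.0133]
```

play_rows:
  rows:
    - [0,[-0.015,0,0],[0,0,0]]
    - [0,[-0.03,0,0],[0,0,0]]
    - [0,[-0.03,0,0],[0,0,0]]
    - [0,[-0.03,0,0],[0,0,0]]

```text
time: 9.37
eef_pos: [0.6164, 0.0669, 0.0583]
tcp_rot: [0.139, 0.693, -0.139, 0.693]
contact_force: [-0.0, 0.0, -0.7]
opening: -0.0
```

play_rows:
  rows:
    - [0,[0.004,0,0],[0,0,0]]
    - [0,[0.008,0,0],[0,0,0]]
    - [0,[0.012,0,0],[0,0,0]]
    - [0,[0.012,0,0],[0,0,0]]
    - [0,[0.012,0,0],[0,0,0]]

```text
time: 9.78
eef_pos: [0.6161, 0.0668, 0.0542]
tcp_rot: [0.139, 0.694, -0.139, 0.693]
contact_force: [-0.2, 0.5, 0.6]
opening: -0.004
```

play_rows:
  rows:
    - [0,[0.004,0,0],[0,0,0]]
    - [0,[0.008,0,0],[0,0,0]]
    - [0,[0.008,0,0],[0,0,0]]
    - [0,[0.008,0,0],[0,0,0]]

```text
time: 10.12
eef_pos: [0.6163, 0.0668, 0.0526]
tcp_rot: [0.139, 0.693, -0.139, 0.693]
contact_force: [-1.8, -0.3, 4.3]
opening: -0.0
```

play_rows:
  rows:
    - [0,[0.003,0,-0.001],[0,0,0]]
    - [0,[0.006,0,-0.003],[0,0,0]]
    - [0,[0.006,0,-0.003],[0,0,0]]
    - [0,[0.006,0,-0.003],[0,0,0]]

```text
time: 10.45
eef_pos: [0.6164, 0.0668, 0.0524]
tcp_rot: [0.139, 0.693, -0.139, 0.694]
contact_force: [-3.6, -1.4, 9.2]
opening: -0.004
```

play_rows:
  rows:
    - [0,[0.003,0,-0.001],[0,0,0]]
    - [0,[0.006,0,-0.003],[0,0,0]]
    - [0,[0.006,0,-0.003],[0,0,0]]
    - [0,[0.006,0,-0.003],[0,0,0]]

```text
time: 10.78
eef_pos: [0.6163, 0.0668, 0.0511]
tcp_rot: [0.139, 0.692, -0.14, 0.695]
contact_force: [-2.7, -0.5, 10.5]
opening: -0.002
```

play_rows:
  rows:
    - [0,[0.003,0,-0.001],[0,0,0]]
    - [0,[0.005,0,-0.003],[0,0,0]]
    - [0,[0.005,0,-0.003],[0,0,0]]
    - [0,[0.005,0,-0.003],[0,0,0]]

```text
time: 11.12
eef_pos: [0.6155, 0.0674, 0.0482]
tcp_rot: [0.139, 0.692, -0.139, 0.695]
contact_force: [1.9, -1.5, 4.0]
opening: 0.0
```

play_rows:
  rows:
    - [0,[0.003,0,-0.001],[0,0,0]]
    - [0,[0.005,0,-0.003],[0,0,0]]
    - [0,[0.005,0,-0.003],[0,0,0]]
    - [0,[0.005,0,-0.003],[0,0,0]]

```text
time: 11.45
eef_pos: [0.6138, 0.0682, 0.046]
tcp_rot: [0.14, 0.693, -0.139, 0.694]
contact_force: [4.3, -0.8, 4.4]
opening: -0.002
```

```bash
python3 -c "
from h import *
ims=[]
for n,(u,v,w,h) in dict(side=(225,190,160,130),wrist=(160,160,320,260)).items():
    im=cams.read_camera(n)['color'][:,:,::-1][v:v+h,u:u+w]
    ims.append(cv2.resize(im,(400,325),interpolation=cv2.INTER_CUBIC))
cv2.imwrite('pics/m2.png',np.hstack(ims))
stat()"
```

```text
t 11.55 z 0.0459 a~ 2.145 r 0.1001 Ft 2.85 Fr -2.74 Fz 6.03
```

View pics/m2.png

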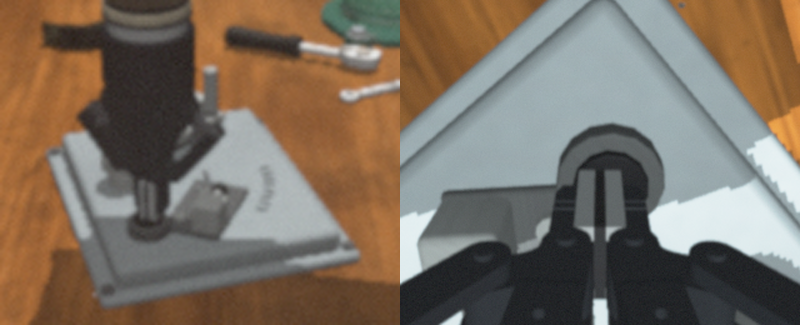

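The arm has flown back: the handle is now at the pin block. I'm lifting straight up and away, then checking how far the pin went.

play_rows:
  rows:
    - [0,[-0.03,0,0],[0,0,0]]
    - [0,[-0.08,0,0],[0,0,0]]
    - [0,[-0.2,0,0],[0,0,0]]
    - [0,[-0.33,0,0],[0,0,0]]
    - [0,[-0.46,0,0],[0,0,0]]
    - [0,[-0.6,0,0],[0,0,0]]
    - [0,[-0.7,0,0],[0,0,0]]
    - [0,[-0.7,-0.12,-0.1],[0,0,0]]
    - [0,[-0.7,-0.25,-0.25],[0,0,0]]
    - [0,[-0.7,-0.35,-0.25],[0,0,0]]

```text
time: 12.38
eef_pos: [0.5038, 0.0074, 0.254]
tcp_rot: [0.139, 0.696, -0.138, 0.691]
contact_force: [-0.3, -0.8, -0.1]
opening: 0.001
```

play_rows:
  rows:
    - [0,[0,-0.12,-0.1],[0,0,0]]
    - [0,[0,-0.24,-0.1],[0,0,0]]
    - [0,[0,-0.24,-0.1],[0,0,0]]

```text
time: 12.63
eef_pos: [0.4475, -0.0521, 0.2534]
tcp_rot: [0.141, 0.696, -0.141, 0.69]
contact_force: [1.2, -1.1, -0.3]
opening: -0.0
```

```bash
python3 -c "
from h import *
c=cams.read_camera('wrist');im=c['color'][:,:,::-1]
a=[proj(c,[*(PIV+.113*radial(x)),.108]) for x in (0,.1)];b=proj(c,[*PIV,.084]);print(a,b)
uv=np.array(a[0]);print(ctrl.get_state()['eef_pos'])
x,y=np.clip(uv-[75,100],0,[440,300]).astype(int);print(x,y)
cv2.imwrite('pics/f.png',cv2.resize(im[y:y+180,x:x+200],None,fx=3.3,fy=3.3,interpolation=cv2.INTER_CUBIC))"
```

```text
[array([483.87763723, 217.28986015]), array([471.16965911, 211.69656089])] [541.29187054  72.80072251]
[ 0.4491601  -0.05051159  0.25375205]
408 117
```

View pics/f.png

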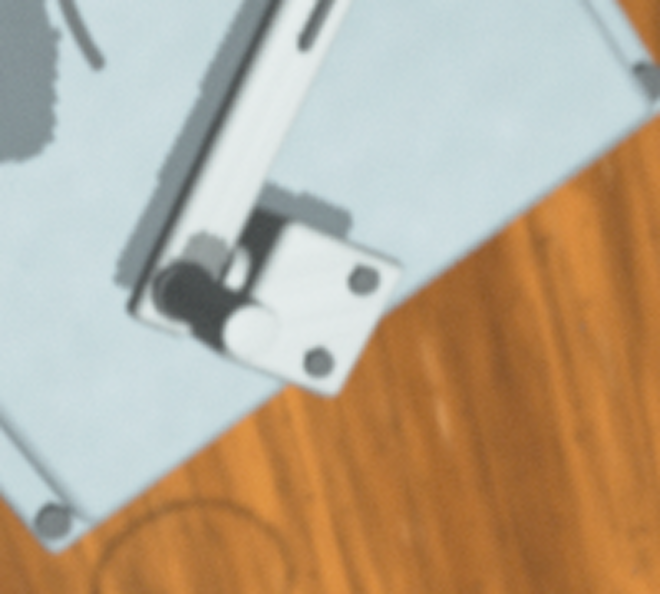

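The handle top is seen at (483.6, 216.9). The prediction is (483.9, 217.3) for a = 0 (driven) and (471, 212) for a = 0.1 (undriven), so the pin is home. I'm handing in.

```bash
python3 -c "
from plant import ctrl
print(ctrl.get_state()['contact_force'],ctrl.sign_off())"
```

```text
the job is handed in; nothing more can be done
[ 0.31851595  0.46230568 -0.60883735] None
```

The pin looks fully home and the job is handed in, at about 13 s on the robot's clock.

- **Cocking:** I pushed the handle round with the shut fingers. The force rose to about 14 N, dipped to about 6 N, then climbed to 9.5 N as the bar just met the buffer at a ≈ 1.21. That puts the buffer squeeze at about 1 mm (estimated).
- **Catch check:** After I eased back about 8 mm the force was zero, and the picture showed the arm held.
- **Trigger:** I lifted clear and pressed the cap in small steps until the arm flew back.
- **Last check:** The handle top sits at pixel (483.6, 216.9). The driven pin (a = 0) predicts (483.9, 217.3) and the undriven pin (a = 0.1) about (471, 212). I judged the pin only by this arm angle, not by looking at its shoulder directly.

**What disagreed:** The trigger press read up to about 11.8 N, above the stated 3–8 N, with some sideways force. I lifted once and pressed again more slowly; the force then peaked at about 10.5 N before release, and I did not find the cause. I went nowhere near the ratchet, tape roll or screwdriver, but I did not check them again at the end.

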